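Close the tumbler barrel: seat the inner lid, then lock it down with the ring

TASK

Close the small polishing tumbler barrel that is bolted down in the tray: first set the loose inner lid (the disk with the round knob) flat into the barrel's mouth and let go of it, then put the steel lock ring over it, find by feel where its two lugs drop into the slots of the neck, and screw it clockwise (seen from above) until it is locked fully down, so that by itself it keeps the lid pressed on its springy seal. Be gentle: neither part may be forced against the barrel with more than 50 N, at the ring's stop either.

Things in the scene. Friction and masses are not known exactly. Their poses are not given: they have to be found in the camera images.
- mouth (a point): Centre of the mouth of the fixed tumbler barrel at its rim, 62 mm above the tray. 92 mm square base plate, black ribbed body 72 mm across, 40 mm tall, on it a steel neck 22 mm tall, of 48.6 mm outside diameter, bore 42 mm. z up. The neck stands turned in the body by an unknown angle, up to 29 degrees either way, which this frame does not show. Neck and seal are greased (friction about 0.25).
- seal (a point): Centre of the rubber seal inside the bore, 5 mm below the rim; the lid seats on it. 41 mm across, on a spring: 3 N per mm, travel 7 mm, no preload.
- disk_mid (a point): Centre of the inner lid, 13 mm above its underside; z up its axis. Aluminium plate, 40 mm diameter, 10 mm thick, foot bevelled 2.5 mm high and 2.2 mm in; on it a round black knob, 18 mm diameter, 16 mm tall, to hold it by. 26 mm tall in all, about 80 g. It stands on the tray, knob up. This point is 8 mm above the rim when the lid lies on the seal, 5 mm when the ring is locked.
- ring_mid (a point): Centre of the steel lock ring, 19 mm above its underside; z up its axis. 67 mm across, 38 mm tall, about 120 g; it lies on the tray, hub up. This point is 17 mm above the rim when the lugs rest on the band beside the slots, 10 mm when they are in the slots and the ring lies on the seated lid, 7 mm when locked, 5 mm when pressed down till its flange meets the rim.
- ring_hub (a point): Centre of the ring's hub, half-way up it (28 mm above the ring's underside): a rectangular open collar 20 mm tall with 5 mm walls, 44 mm wide along the ring's y axis and 50 mm along x, to be gripped across the 44 mm. Below it a 4 mm flange with a 32 mm opening, which presses on the lid's plate, and a knurled skirt 14 mm deep, bore 60.4 mm.
- ring_lug (a point): One of the two opposite lugs inside the ring's skirt, on its x axis (this one at +x, 28 mm from the axis): 9.5 mm wide, from 1 to 4.5 mm above the ring's underside, reaching in until they are 51 mm apart. The ring is the same after half a turn.
- neck_top (a point): Same point and axes as mouth, for the neck's thread: a 58 mm band 1 to 14 mm below the rim with two opposite 32 degree slots for the ring's lugs, centred 54 degrees counter-clockwise of the x axis (+-29, see mouth). Clockwise of a slot the band's underside falls from 3.5 to 7.5 mm below the rim in 30 degrees, is level for 18, then a solid stop (the ring has then turned 54 from slot centre).
Not all that is in view belongs to the job. Leave any orange look-alike of the part that bears disk_mid alone.

How it is judged:
By the outcome, as a careful person would: the job done as asked, in the order asked, and still so for the second after the job is handed in, with the robot touching nothing.
It also fails if it takes over 72 s, if anything falls off the work surface, if the arm or the gripper's body presses on something with over 40 N, if the wrist force passes 120 N, or if a joint passes its speed limit or range.

ROBOT

A 6-joint arm with a two-finger parallel gripper is mounted at the origin on a cart in front of the work surface, level with it; the furniture and walls round the work are solid. World frame = base frame: x ahead of the robot, y to its left, z up, the work surface at z = 0. Lengths are in mm, angles in degrees, forces in N, time in s.
With the tool pointing down it reaches from about 300 to 850 mm from the base axis. Payload 4.2 kg.
Tool frame: the origin (TCP) lies midway between the tips of the shut fingers; the grasp point (between the pads) lies env.grasp_offset behind it (env.grasp_offset is the distance from the TCP to the grasp point, in mm); y points along the fingers, x is the direction in which the jaws open and shut, and the axes are right-handed (so a half turn about y gives the same grasp; the last joint's range is limited). The gripper opens to 91 mm and grips with 3 to 60 N. Pads are 32 mm wide; open, the fingers measure 118 mm over their backs; the gripper's body (76 mm by 178 mm) begins 60 mm behind the grasp point.
Start: joints at [-78.438, 18.312, 89.639, -0, 72.044, -1.146], TCP at [126.494, -560.93, 213.976] pointing down, gripper open.
Joint ranges: [-177.97, 177.97], [-48.28, 115.42], [12.27, 149.76], [-77.06, 257.06], [2.81, 150.46], [-146.56, 146.56]. Speed limits (degrees/s): [147.25, 147.25, 180, 180, 180, 180].

INTERFACE

Orientations are given as [roll, pitch, yaw] about the fixed x, y, z axes, in that order (R = Rz(yaw) Ry(pitch) Rx(roll)).
In Python, from workcell import state, vision, job, env gives the robot as it stands.
- The arm moves only by the shell command python3 -m handwheel 'ROWS' [FORCE]. ROWS is JSON, a list of rows, each a list of 3 entries, a list of its own where there are three numbers: the finger opening in cm, from 0 to 9.12, then the shift along the tool's x, y, z in cm, then the turn about the tool's y in degrees. A call has 1 to 10 rows; each row is the pose to reach, as a shift and turn from the pose measured when the call began, along the tool's axes at that moment; what a row does not reach only later rows make up. A row lasts 1/10 s, in which the tool goes at most 50 mm and 8.59 degrees, less where a joint would pass 70% of its speed; a pose out of reach is approached as far as the arm can. A call with a gripper value outside its range is refused whole. The fingers move at their own pace and stop on an object; FORCE is the grip in N (left out, the last holds). Time passes only in rows, so rows that repeat a pose let the fingers close. It gives the time, the measured TCP pose, the force and the opening at its end, in the units of the state.
- state(): the state, without advancing time (a new reading comes with each control period).
- vision.grab_frame(name): name is "scene" or "top"; returns the picture (420x560x3 uint8, red, green, blue); there is no depth.
- vision.camera_model(name): a dict with "fov_y" (degrees; the focal length in pixels is half the picture's height over the tangent of half this angle, whatever the lens; pixels are square), "cx", "cy" (the principal point, pixels), "extrinsics" (4x4, takes a point from world to camera coordinates). Camera axes: x right, y up, looking along -z (the intrinsics and any distortion apply to the point x, -y, -z); pixel columns grow to the right and rows downward; lengths in mm; the calibration is good to about 2 mm. A picture is of the moment at which its call begins. camera_model takes no time and is no camera call.
- job.job_done(): hands the job in, once; it reports no verdict.
The state is a dict: "time_s": time; "qpos": joint angles; "qvel": joint speeds; "effort": joint torques, N m; "ee_pos": TCP position; "ee_rot": TCP orientation; "force": force on the tool from outside, world axes, zero at the start; "torque": the same for the moment, N m; "gripper_width": finger opening in mm.
Only numpy, scipy, OpenCV 4.12 (cv2) and the standard library are available. Lean on these libraries where they do the work, as an engineer would, in place of code of your own. Each camera call takes 0.05 s, during which the arm holds its last target.

## Working session

There is one attempt and no reset: what is moved stays moved. The work goes in short steps, Python scripts to look and compute and a shell command to move; the robot and the scene stay as the last step left them, time stands still between calls to the robot, and variables do not carry over. Pictures are saved under pics/ and viewed, and the job is handed in when it is done.

```bash
ls; mkdir -p pics; python3 - <<'E'
from workcell import state, vision, job, env
import cv2
print(state()); print(env.grasp_offset)
for n in("scene","top"):
    im=vision.grab_frame(n); cv2.imwrite(f"pics/{n}0.png",im[:,:,::-1]); m=vision.camera_model(n); print(n,m)
E
```

```text
pics
{'time_s': 0.0, 'qpos': array([-7.84372814e+01,  1.83506826e+01,  8.97058114e+01, -1.07988750e-04,
        7.20411187e+01, -1.14777986e+00]), 'qvel': array([-0.03982997, -0.04555569, -0.09954562,  0.01749167, -0.00914288,
       -0.03176789]), 'effort': array([ 1.98954076e-03, -4.12455368e+01, -2.31971759e+01,  7.28971045e-02,
        4.56223113e-02, -1.51943536e-04]), 'ee_pos': array([ 126.39869927, -560.43643566,  213.13389286]), 'ee_rot': array([-89.99814735,   0.0975952 , -77.28946663]), 'force': array([ 0.36233717,  0.55840348, -0.61824969]), 'torque': array([-0.02041911,  0.02828995, -0.00443612]), 'gripper_width': 91.37716640957716}
18.8
scene {'fov_y': 53.33792961180716, 'cx': 278.48929194395606, 'cy': 213.20737184698896, 'extrinsics': array([[-7.67583372e-01, -6.40907595e-01, -7.29527545e-03,
         3.72208211e+02],
       [ 4.84190237e-01, -5.87273460e-01,  6.48590547e-01,
        -2.86253164e+02],
       [-4.19970929e-01,  4.94315018e-01,  7.61102543e-01,
        -6.72630946e+02],
       [ 0.00000000e+00,  0.00000000e+00,  0.00000000e+00,
         1.00000000e+00]])}
top {'fov_y': 42.53606977750846, 'cx': 290.917666307826, 'cy': 199.50845322002866, 'extrinsics': array([[ 2.90496588e-02, -9.99533153e-01, -9.46542563e-03,
        -1.29865659e+01],
       [ 9.93403820e-01,  2.78180665e-02,  1.11242998e-01,
        -5.22166686e+02],
       [-1.10927755e-01, -1.26345611e-02,  9.93748158e-01,
        -8.58115032e+02],
       [ 0.00000000e+00,  0.00000000e+00,  0.00000000e+00,
         1.00000000e+00]])}
```

View pics/scene0.png

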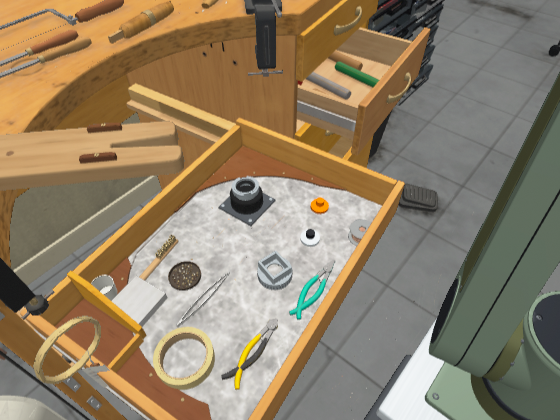

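View pics/top0.png

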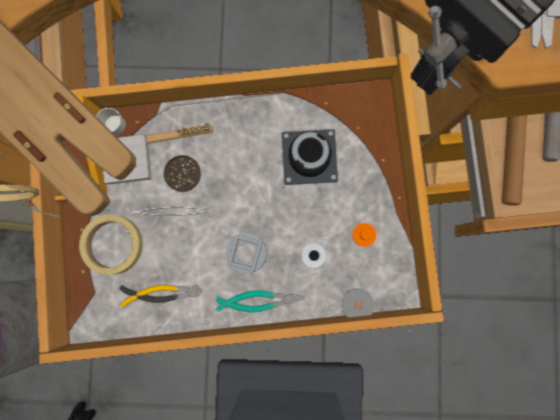

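The top view shows the barrel at (310,155), the white lid with its black knob at (314,256), the ring at (246,253) and the orange decoy at (364,235). I'll zoom in next.

```bash
python3 - <<'E'
import cv2, numpy as np
t=cv2.imread('pics/top0.png'); s=cv2.imread('pics/scene0.png')
z=lambda im,x,y,r:cv2.resize(im[y-r:y+r,x-r:x+r],(380,380),interpolation=cv2.INTER_CUBIC)
a=np.hstack([z(t,310,155,36),z(t,246,253,30)]);cv2.imwrite('pics/z1.png',a)
a=np.hstack([z(t,314,256,30),z(s,245,200,36)]);cv2.imwrite('pics/z2.png',a)
E
```

```text
(no output)
```

View pics/z1.png

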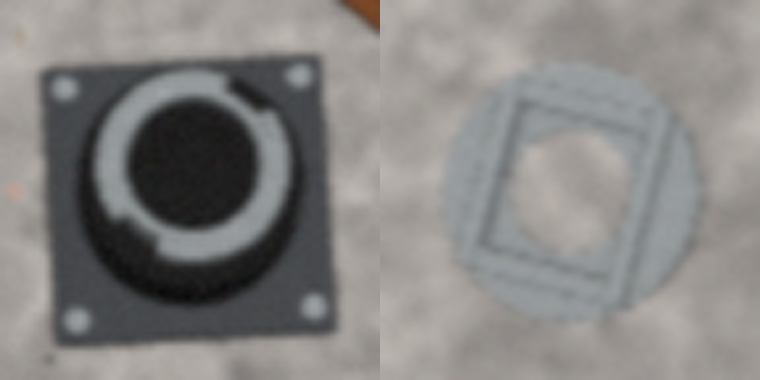

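View pics/z2.png

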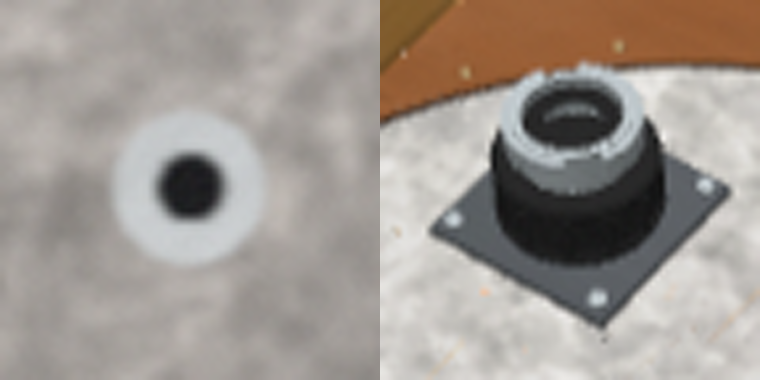

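```bash
cat > h.py <<'E'
import cv2, numpy as np
from workcell import vision
def cast(n,uv,z):
    m=vision.camera_model(n);E=m['extrinsics'];R=E[:3,:3];t=E[:3,3];c=-R.T@t
    f=210/np.tan(np.radians(m['fov_y']/2)); uv=np.atleast_2d(uv).astype(float)
    d=np.c_[(uv[:,0]-m['cx'])/f,-(uv[:,1]-m['cy'])/f,-np.ones(len(uv))]@R
    return c+d*((z-c[2])/d[:,2])[:,None]
def proj(n,P):
    m=vision.camera_model(n);E=m['extrinsics'];f=210/np.tan(np.radians(m['fov_y']/2))
    p=np.atleast_2d(P)@E[:3,:3].T+E[:3,3];return np.c_[m['cx']-f*p[:,0]/p[:,2],m['cy']+f*p[:,1]/p[:,2]]
def contour(mask,seed):
    cs,_=cv2.findContours(mask.astype(np.uint8),cv2.RETR_CCOMP,cv2.CHAIN_APPROX_NONE)
    # contours sorted by centroid distance
    out=[]
    for c in cs:
        c=c[:,0,:]
        if len(c)>15:
            (x,y),r=cv2.minEnclosingCircle(c.astype(np.float32)); out.append((np.hypot(x-seed[0],y-seed[1]),c))
    return sorted(out,key=lambda a:a[0])
def circ(P):
    A=np.c_[2*P[:,:2],np.ones(len(P))];b=(P[:,:2]**2).sum(1);s=np.linalg.lstsq(A,b,rcond=None)[0]
    r=np.sqrt(s[2]+s[0]**2+s[1]**2);res=np.abs(np.hypot(*(P[:,:2]-s[:2]).T)-r)
    return s[:2],r,res.max()
E
python3 - <<'E'
from h import *
t=cv2.imread('pics/top0.png'); s=cv2.imread('pics/scene0.png')
for n,im,bar,kn,lid in(('top',t,(310,152),(314,256),(314,256)),('scene',s,(246,187),(310,234),(310,237))):
    g=im.max(2).astype(int)
    def sub(th,seed,r,less=True):
        m=np.zeros(g.shape,bool);x,y=seed;m[y-r:y+r,x-r:x+r]=True
        return m&((g<th) if less else (g>th))
    for nm,seed,z,th,less,r in(('bore',bar,62,95,True,22),('knob',kn,26,115,True,12),('plate',lid,10,195,False,22)):
        for d,c in contour(sub(th,seed,r,less),seed)[:4]:
            P=cast(n,c,z);k=circ(P);print(n,nm,len(c),np.round(k[0],1),round(k[1],1),round(k[2],1))
E
```

```text
top bore 276 [596.7 -26.5] 36.1 13.6
top bore 70 [599.6 -26.8] 19.6 1.1
top knob 26 [432.4 -37.6] 7.7 0.9
top plate 62 [432.5 -38. ] 18.1 1.0
top plate 40 [432.9 -38.3] 11.9 1.0
scene bore 43 [598.8 -25.6] 17.6 3.2
scene bore 106 [573.   -1.8] 31.3 24.5
scene knob 26 [429.9 -34.1] 10.1 2.1
scene plate 219 [436.7 -38.2] 55.8 23.3
scene plate 39 [436.  -47.4] 15.2 6.9
scene plate 74 [419.9 -15.5] 18.4 16.9
scene plate 17 [457.7 -66.6] 7.3 5.7
```

```bash
cat >> h.py <<'E'
def up(im,x,y,r,k=6):
    c=im[y-r:y+r,x-r:x+r].astype(np.float32)
    c=cv2.resize(c,None,fx=k,fy=k,interpolation=cv2.INTER_CUBIC)
    return c,(lambda p:(np.asarray(p,float)+.5)/k-.5+np.array([x-r,y-r]))
E
python3 - <<'E'
from h import *
t=cv2.imread('pics/top0.png'); s=cv2.imread('pics/scene0.png')
def run(n,im,nm,x,y,r,th,less,z):
    c,f=up(im,x,y,r);g=c.max(2);m=(g<th) if less else (g>th)
    for d,q in contour(m,(r*6,r*6))[:3]:
        P=cast(n,f(q),z);k=circ(P)
        (ex,ey),ax,an=cv2.fitEllipse(q.astype(np.float32)); 
        print(n,nm,len(q),np.round(k[0],1),round(k[1],1),round(k[2],1),'ell',np.round(f((ex,ey)),2),np.round(cast(n,f((ex,ey)),z)[0,:2],1))
run('top',t,'bore',310,152,26,105,True,62)
run('top',t,'knob',314,256,13,115,True,26)
run('top',t,'plate',314,256,18,188,False,10)
run('scene',s,'bore',245,187,18,110,True,62)
run('scene',s,'knob',310,234,8,115,True,26)
c,f=up(t,246,253,30); 
g=c.max(2);hsv=c;d=c[:,:,0]-c[:,:,2]
m=((d>1)).astype(np.uint8)*255;m=cv2.morphologyEx(m,cv2.MORPH_OPEN,np.ones((7,7)))
cv2.imwrite('pics/m.png',np.hstack([m,np.clip(g*1.5-60,0,255).astype(np.uint8)]))
for dd,q in contour(m>0,(180,180))[:4]:
    P=cast('top',f(q),18);k=circ(P);print('ring',len(q),k)
E
```

```text
top bore 643 [599.7 -26.8] 28.7 4.3 ell [310.08 149.74] [599.5 -26.8]
top bore 436 [599.7 -26.8] 20.5 0.4 ell [310.1  149.66] [599.7 -26.8]
top bore 1222 [593.1 -25.8] 45.6 10.6 ell [309.33 153.84] [592.9 -25.8]
top knob 174 [432.6 -37.7] 8.2 0.3 ell [313.64 255.07] [432.6 -37.7]
top plate 224 [432.8 -38.3] 10.7 0.7 ell [313.66 255.04] [432.8 -38.3]
top plate 415 [432.8 -38.1] 19.7 1.4 ell [313.57 255.08] [432.7 -38.1]
top plate 47 [429.6 -61.6] 2.2 0.6 ell [327.66 257.42] [429.5 -61.6]
scene bore 285 [599.4 -26.1] 19.4 1.6 ell [244.85 185.35] [599.2 -25.9]
scene bore 44 [600.2 -29.4] 2.6 1.5 ell [245.52 184.25] [600.3 -29.2]
scene bore 16 [593.9 -32.6] 1.3 0.4 ell [248.83 184.75] [593.9 -32.6]
scene knob 161 [429.9 -34.1] 10.8 2.3 ell [309.9  233.54] [429.8 -34. ]
ring 348 (array([433.25002884,  74.25357355]), np.float64(16.503446845443012), np.float64(0.8013738279644329))
ring 702 (array([433.18573587,  73.81356117]), np.float64(33.03968991325907), np.float64(0.997004126866031))
```

View pics/m.png

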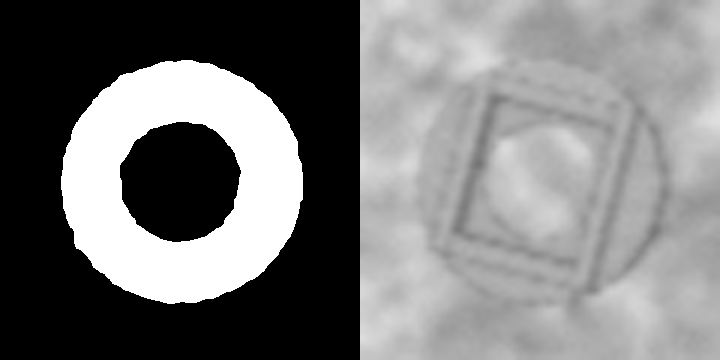

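```bash
python3 - <<'E'
from h import *
t=cv2.imread('pics/top0.png')
c,f=up(t,246,253,25,11);g=np.clip((c.mean(2)-110)*2.6,0,255).astype(np.uint8)
# overlay candidate: rect hypotheses
g=cv2.cvtColor(g,cv2.COLOR_GRAY2BGR); g2=g.copy()
inv=lambda p:((p-np.array([221,228])+.5)*11-.5)
for a,col in((-13,(0,0,255)),):
  a=np.radians(a);R=np.array([[np.cos(a),-np.sin(a)],[np.sin(a),np.cos(a)]])
  for sx,sy in((25,22),(20,17)):
    P=np.array([[sx,sy],[sx,-sy],[-sx,-sy],[-sx,sy]])@R.T+[433.2,74]
    q=inv(proj('top',np.c_[P,np.full(4,38)]));cv2.polylines(g2,[q.astype(int)],True,col,1)
cv2.imwrite('pics/r.png',cv2.resize(np.hstack([g,g2]),(800,400)))
# slots
c,f=up(t,310,152,26);m=c.max(2)>105
q=[q for d,q in contour(m,(156,156)) if abs(circ(cast('top',f(q),61))[1]-28.7)<1][0]
P=cast('top',f(q),61)[:,:2]-[599.6,-26.7];r=np.hypot(*P.T);a=np.degrees(np.arctan2(P[:,1],P[:,0]))
i=r<26.8
h=np.histogram(a[i],bins=np.arange(-180,181,10));print([(int(b),int(n)) for b,n in zip(h[1],h[0]) if n])
for s in(0,180):
    k=i&(np.abs((a-(-37)-s+180)%360-180)<30);aa=(a[k]+37-s+180)%360-180-37;print(aa.min(),aa.max(),aa.mean(),k.sum())
E
```

```text
[(-60, 5), (-50, 14), (-40, 13), (-30, 16), (120, 8), (130, 14), (140, 13), (150, 19)]
-51.684254742795815 -20.723312853531922 -36.1556078350409 48
-52.818576757224605 -21.008596661069248 -36.51908046230081 54
```

View pics/r.png

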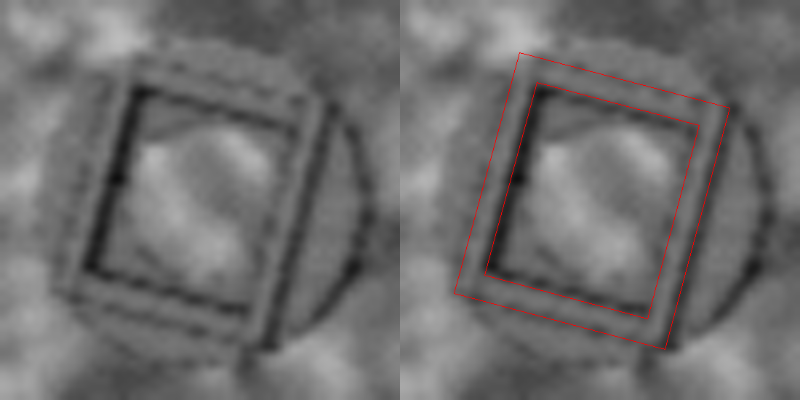

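```bash
cat >> h.py <<'E'
from workcell import state
from scipy.spatial.transform import Rotation as Ro
def tgt(x,y,z,yaw=None):
    s=state();R=Ro.from_euler('xyz',s['ee_rot'],degrees=True).as_matrix()
    d=R.T@(np.array([x,y,z])-s['ee_pos'])/10
    cur=np.degrees(np.arctan2(R[1,0],R[0,0]))
    turn=0 if yaw is None else -((yaw-cur+180)%360-180)
    print('shift cm',np.round(d,2),'turn',round(turn,1),'yaw',round(cur,2),'F',np.round(s['force'],1),'pos',np.round(s['ee_pos'],1),'w',round(s['gripper_width'],1),'t',s['time_s'])
E
python3 -c "
from h import *
tgt(432.7,-38,110);tgt(432.7,-38,12.5)"
```

```text
shift cm [-44.22  10.39  41.37] turn 0 yaw -77.29 F [-0.6  0.3  0.9] pos [ 126.4 -560.5  213.2] w 91.1 t 0.1
shift cm [-44.2   20.14  41.37] turn 0 yaw -77.29 F [-0.6  0.3  0.9] pos [ 126.4 -560.5  213.2] w 91.1 t 0.1
```

```bash
python3 -m handwheel '[[4,[-4.4,0,4.1],0],[4,[-8.8,0,8.3],0],[4,[-13.3,0,12.4],0],[4,[-17.7,0,16.5],0],[4,[-22.1,0,20.7],0],[4,[-26.5,1,24.8],0],[4,[-31,2,29],0],[4,[-35.4,4,33.1],0],[4,[-39.8,5,37.2],0],[4,[-44.2,6,41.4],0]]' 30; python3 -c "
from h import *
tgt(432.7,-38,110);tgt(432.7,-38,12.5)"
```

```text
time_s: 1.1
ee_pos: [377.7, -130.5, 173.5]
ee_rot: [-90.0, 0.1, -77.3]
force: [1.1, -1.1, -0.2]
gripper_width: 40.2
shift cm [-7.81  6.37  7.39] turn 0 yaw -77.3 F [ 1.1 -1.1 -0.2] pos [ 377.7 -130.5  173.5] w 40.2 t 1.1
shift cm [-7.79 16.12  7.39] turn 0 yaw -77.3 F [ 1.1 -1.1 -0.2] pos [ 377.7 -130.5  173.5] w 40.2 t 1.1
```

```bash
python3 -m handwheel '[[4,[-4,2,4],0],[4,[-7.8,5,7.4],0],[4,[-7.8,9,7.4],0],[4,[-7.8,11,7.4],0],[4,[-7.8,11,7.4],0],[4,[-7.8,11,7.4],0]]'; python3 -c "
from h import *
tgt(432.7,-38,12.5)
for n in('top','scene'): cv2.imwrite(f'pics/{n}1.png',vision.grab_frame(n)[:,:,::-1])
a=cv2.imread('pics/scene1.png');cv2.imwrite('pics/s1z.png',cv2.resize(a[180:300,240:400],(800,600)))"
```

```text
time_s: 1.7
ee_pos: [432.8, -38.1, 63.8]
ee_rot: [-90.0, 0.1, -77.3]
force: [-0.1, -1.0, -0.1]
gripper_width: 39.7
shift cm [-0.    5.13 -0.01] turn 0 yaw -77.3 F [-0.1 -1.  -0.1] pos [432.8 -38.1  63.8] w 39.7 t 1.7
```

View pics/s1z.png

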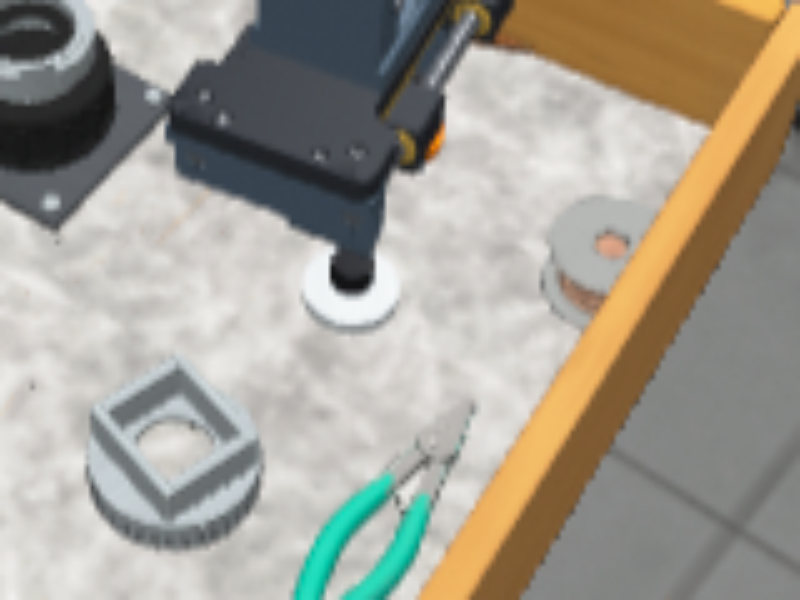

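The gripper is centred over the white lid's knob (crop 350,270). I'll descend and grip it.

```bash
python3 -m handwheel '[[4,[0,2,0],0],[4,[0,3.5,0],0],[4,[0,4.5,0],0],[4,[0,5.1,0],0],[4,[0,5.1,0],0],[1.4,[0,5.1,0],0],[1.4,[0,5.1,0],0],[1.4,[0,5.1,0],0],[1.4,[0,5.1,0],0],[1.4,[0,5.1,0],0]]' 30; python3 -c "
from h import *
tgt(432.7,-38,90)"
```

```text
time_s: 2.8
ee_pos: [434.3, -38.5, 14.4]
ee_rot: [-89.8, 0.0, -77.3]
force: [-0.0, 0.9, 4.6]
gripper_width: 16.8
shift cm [-0.08 -7.56 -0.12] turn 0 yaw -77.35 F [-0.   0.9  4.6] pos [434.3 -38.5  14.4] w 16.8 t 2.8
```

```bash
python3 -m handwheel '[[1.2,[0,-0.5,0],0],[1.2,[0,-2,0],0],[1.2,[0,-5,0],0],[1.2,[0,-8,0],0],[1.2,[0,-10,0],0],[1.2,[0,-10,0],0],[1.2,[0,-10,0],0]]' 30; python3 -c "
from h import *
tgt(432.7,-38,90)
for n in('top','scene'): cv2.imwrite(f'pics/{n}2.png',vision.grab_frame(n)[:,:,::-1])
a=cv2.imread('pics/scene2.png');a=a[120:280,220:420];b=cv2.imread('pics/top2.png')[180:340,220:420];cv2.imwrite('pics/s2z.png',np.hstack([cv2.resize(a,(400,320)),cv2.resize(b,(400,320))]))"
```

```text
time_s: 3.5
ee_pos: [433.6, -38.5, 114.2]
ee_rot: [-89.8, 0.0, -77.3]
force: [-0.2, 0.4, -0.7]
gripper_width: 16.7
shift cm [-0.07  2.42 -0.08] turn 0 yaw -77.35 F [-0.2  0.4 -0.7] pos [433.6 -38.5 114.2] w 16.7 t 3.5
```

View pics/s2z.png

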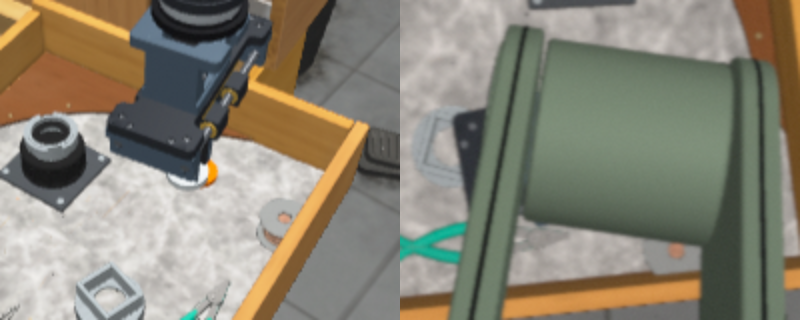

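```bash
python3 - <<'E'
from h import *
a=cv2.imread('pics/scene2.png');P=np.array([433.2,-38.2,0.])
th=np.linspace(0,2*np.pi,60)
k=10
x0,y0=285,175
z=cv2.resize(a[y0:y0+50,x0:x0+60],None,fx=k,fy=k,interpolation=cv2.INTER_CUBIC)
for dz,r,col in((0-4.4,20,(0,0,255)),(-14.4,17.8,(0,255,0))):
    q=proj('scene',np.c_[433.6+r*np.cos(th),-38.5+r*np.sin(th),np.full(60,114.2+dz)])
    cv2.polylines(z,[((q-[x0,y0]+.5)*k).astype(int)],True,col,1)
cv2.imwrite('pics/l2.png',z)
E
```

```text
(no output)
```

View pics/l2.png

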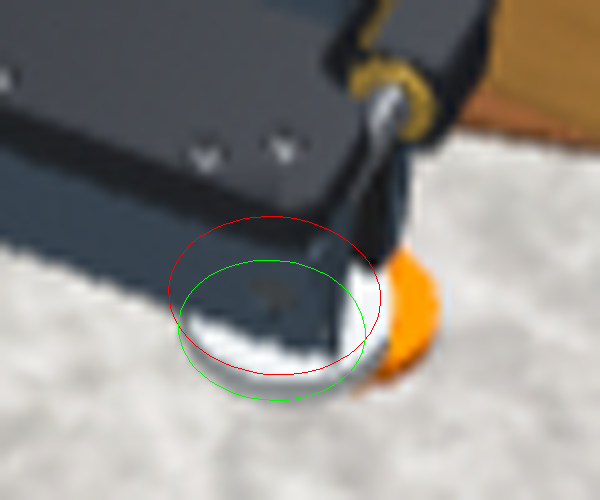

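```bash
python3 -c "
from h import *
tgt(600.9,-26.9,115)"
```

```text
shift cm [ 2.56 -0.16 16.65] turn 0 yaw -77.35 F [ 0.3  0.8 -1.4] pos [432.8 -38.4 113.3] w 16.7 t 3.6
```

```bash
python3 -m handwheel '[[1.2,[0.7,0,4],0],[1.2,[1.3,0,8],0],[1.2,[1.9,0,12],0],[1.2,[2.3,0,15],0],[1.2,[2.5,0,16.6],0],[1.2,[2.5,0,16.6],0],[1.2,[2.5,0,16.6],0],[1.2,[2.5,0,16.6],0]]'; python3 -c "
from h import *
for i in range(4):
  tgt(600.9,-26.9,80);f=vision.grab_frame('scene')
a=f[:,:,::-1]
k=8
x0,y0=200,110
z=cv2.resize(np.ascontiguousarray(a[y0:y0+75,x0:x0+100]),None,fx=k,fy=k,interpolation=cv2.INTER_CUBIC)
s=state();p=s['ee_pos'];th=np.linspace(0,2*np.pi,60)
for c,dz,r,col in((p[:2]+[-1.3,.3],p[2]-4.4,20,(0,0,255)),([599.6,-26.7],62,21,(0,255,0))):
    q=proj('scene',np.c_[c[0]+r*np.cos(th),c[1]+r*np.sin(th),np.full(60,dz)])
    cv2.polylines(z,[((q-[x0,y0]+.5)*k).astype(int)],True,col,1)
cv2.imwrite('pics/l3.png',z)"
```

```text
time_s: 4.4
ee_pos: [598.6, -26.5, 112.6]
ee_rot: [-90.1, 0.1, -77.4]
force: [0.2, 0.1, -0.9]
gripper_width: 16.7
shift cm [0.1  3.26 0.22] turn 0 yaw -77.36 F [ 0.2  0.1 -0.9] pos [598.6 -26.5 112.6] w 16.7 t 4.4
shift cm [0.08 3.3  0.2 ] turn 0 yaw -77.36 F [ 0.2  0.2 -0.2] pos [598.8 -26.6 113. ] w 16.9 t 4.45
shift cm [0.07 3.33 0.17] turn 0 yaw -77.36 F [-0.3 -0.1 -0.5] pos [599.1 -26.6 113.3] w 16.7 t 4.5
shift cm [0.07 3.36 0.14] turn 0 yaw -77.36 F [-0.4 -0.3 -0.1] pos [599.4 -26.6 113.6] w 16.9 t 4.55
```

View pics/l3.png

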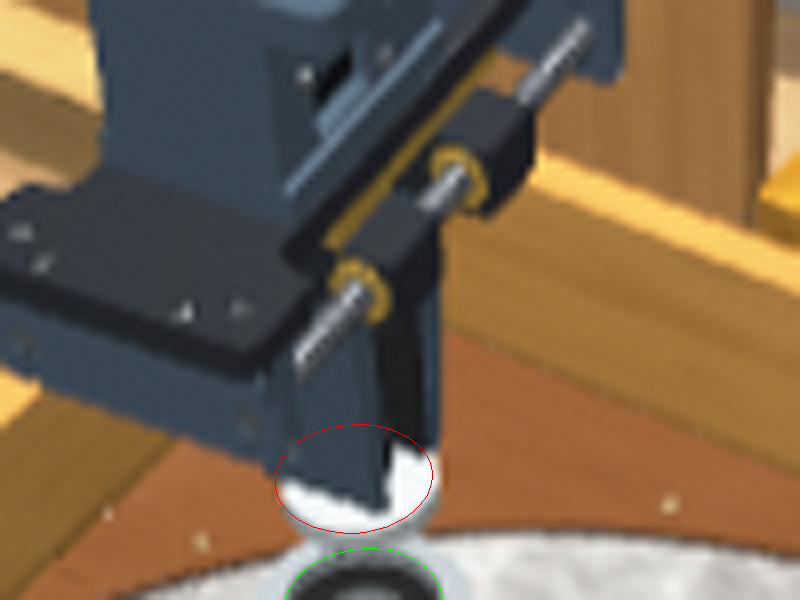

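```bash
python3 -m handwheel '[[1.2,[0.05,1,0.1],0],[1.2,[0.05,2,0.15],0],[1.2,[0.05,2.9,0.15],0],[1.2,[0.05,3.1,0.15],0],[1.2,[0.05,3.2,0.15],0],[1.2,[0.05,3.2,0.15],0]]'; python3 -c "
from h import *
for i in range(3):
  tgt(600.9,-26.9,71.4);f=vision.grab_frame('scene')
a=f[:,:,::-1]
k=8
x0,y0=200,145
z=cv2.resize(np.ascontiguousarray(a[y0:y0+75,x0:x0+100]),None,fx=k,fy=k,interpolation=cv2.INTER_CUBIC)
cv2.imwrite('pics/l4.png',z)"
```

```text
time_s: 5.2
ee_pos: [601.3, -26.7, 81.5]
ee_rot: [-89.9, 0.1, -77.4]
force: [0.3, -0.2, -1.3]
gripper_width: 16.9
shift cm [ 0.01  1.01 -0.04] turn 0 yaw -77.36 F [ 0.3 -0.2 -1.3] pos [601.3 -26.7  81.5] w 16.9 t 5.2
shift cm [ 0.01  1.05 -0.06] turn 0 yaw -77.35 F [ 0.1  0.4 -1. ] pos [601.5 -26.7  81.9] w 16.7 t 5.25
shift cm [ 0.    1.06 -0.07] turn 0 yaw -77.36 F [ 0.4  0.1 -0.7] pos [601.5 -26.7  82. ] w 16.7 t 5.3
```

View pics/l4.png

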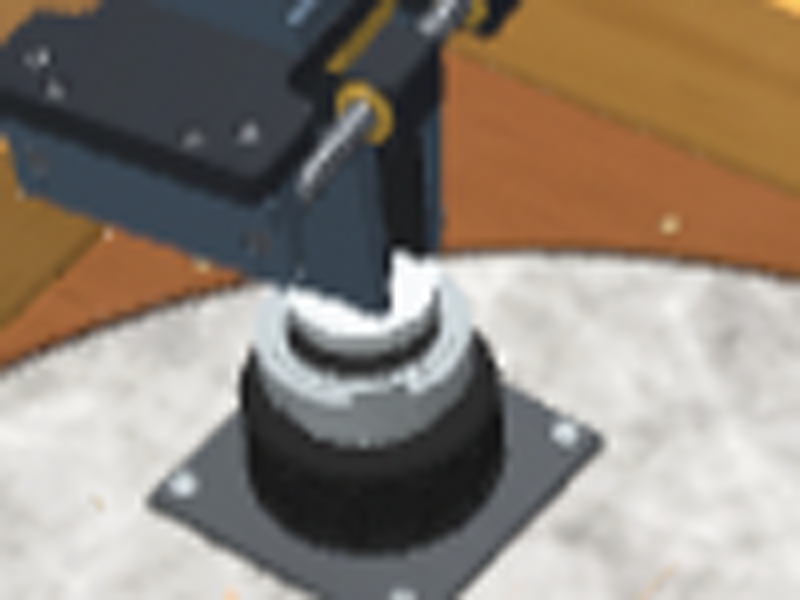

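```bash
python3 -m handwheel '[[1.2,[0,0.2,0],0],[1.2,[0,0.4,0],0],[1.2,[0,0.5,0],0],[1.2,[0,0.6,0],0],[1.2,[0,0.7,0],0],[1.2,[0,0.8,0],0]]'; python3 -c "
from h import *
tgt(600.9,-26.9,71.4)"
```

```text
time_s: 5.95
ee_pos: [601.5, -26.7, 74.0]
ee_rot: [-89.9, 0.0, -77.4]
force: [-0.1, 0.5, -0.8]
gripper_width: 16.8
shift cm [ 0.01  0.26 -0.07] turn 0 yaw -77.36 F [-0.1  0.5 -0.8] pos [601.5 -26.7  74. ] w 16.8 t 5.95
```

Underside 2.4 mm into the mouth with no contact force. I'll keep going.

```bash
python3 -m handwheel '[[1.2,[0,0.1,0],0],[1.2,[0,0.2,0],0],[1.2,[0,0.3,0],0],[1.2,[0,0.35,0],0],[1.2,[0,0.35,0],0]]'; python3 -c "
from h import *
tgt(600.9,-26.9,71.4)"
```

```text
time_s: 6.45
ee_pos: [601.6, -26.7, 70.7]
ee_rot: [-89.9, 0.0, -77.4]
force: [-1.5, -0.2, 2.8]
gripper_width: 16.6
shift cm [ 0.01 -0.07 -0.07] turn 0 yaw -77.36 F [-1.5 -0.2  2.8] pos [601.6 -26.7  70.7] w 16.6 t 6.45
```

```bash
python3 -m handwheel '[[4,[0,0,0],0],[4,[0,0,0],0],[4,[0,0,0],0],[4,[0,-1,0],0],[4,[0,-3,0],0],[4,[0,-6,0],0],[4,[0,-8,0],0],[4,[0,-8,-4],0],[4,[0,-8,-8],0],[4,[0,-8,-12],0]]'; python3 -c "
from h import *
tgt(433.2,74,110,77);f=vision.grab_frame('scene')
a=f[:,:,::-1]
k=8
x0,y0=200,145
z=cv2.resize(np.ascontiguousarray(a[y0:y0+75,x0:x0+100]),None,fx=k,fy=k,interpolation=cv2.INTER_CUBIC)
cv2.imwrite('pics/l5.png',z)"
```

```text
time_s: 7.45
ee_pos: [483.2, -53.3, 151.2]
ee_rot: [-89.8, 0.0, -77.3]
force: [0.7, -0.6, -0.5]
gripper_width: 39.9
shift cm [-13.51   4.12  -2.1 ] turn -154.3 yaw -77.33 F [ 0.7 -0.6 -0.5] pos [483.2 -53.3 151.2] w 39.9 t 7.45
```

View pics/l5.png

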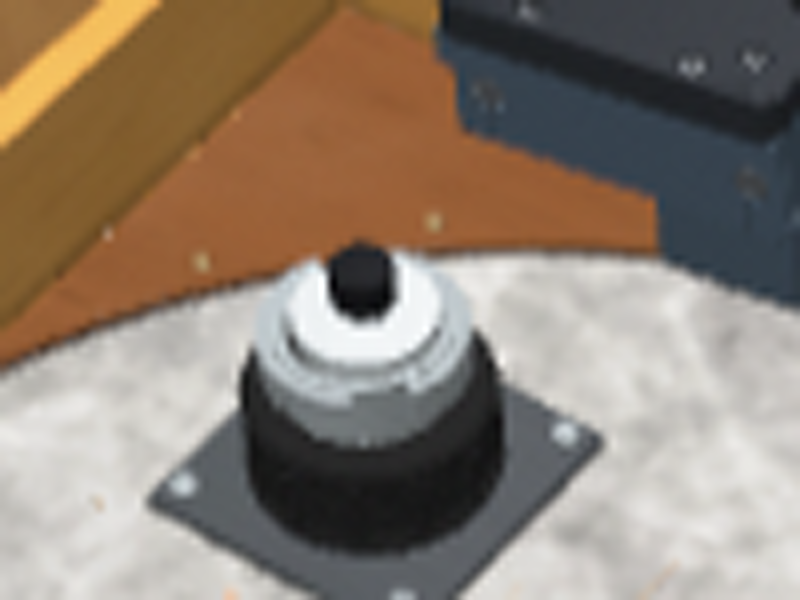

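```bash
python3 -m handwheel '[[6.5,[-2,0,0],-8],[6.5,[-4,0,0],-16],[6.5,[-6,0,0],-24],[6.5,[-8,0,-1],-32],[6.5,[-10,0,-1],-40],[6.5,[-12,0,-2],-48],[6.5,[-13.5,0,-2.1],-56],[6.5,[-13.5,0,-2.1],-64],[6.5,[-13.5,0,-2.1],-72],[6.5,[-13.5,0,-2.1],-80]]'; python3 -c "
from h import *
tgt(433.2,74,70,77)"
```

```text
time_s: 8.5
ee_pos: [425.4, 73.8, 151.6]
ee_rot: [-89.9, 0.3, 3.0]
force: [-0.3, -0.5, 0.0]
gripper_width: 65.1
shift cm [ 0.82  8.15 -0.03] turn -74.0 yaw 3.0 F [-0.3 -0.5  0. ] pos [425.4  73.8 151.6] w 65.1 t 8.5
```

```bash
python3 -m handwheel '[[6.5,[0.8,0,0],-8],[6.5,[0.8,0,0],-16],[6.5,[0.8,0,0],-24],[6.5,[0.8,0,0],-32],[6.5,[0.8,1,0],-40],[6.5,[0.8,3,0],-48],[6.5,[0.8,5,0],-56],[6.5,[0.8,7,0],-64],[6.5,[0.8,8.1,0],-72],[6.5,[0.8,8.1,0],-74]]'; python3 -c "
from h import *
tgt(433.2,74,20.5,77)"
```

```text
time_s: 9.5
ee_pos: [432.3, 74.2, 69.7]
ee_rot: [-89.5, 0.1, 77.2]
force: [0.5, -0.0, 0.3]
gripper_width: 65.1
shift cm [ 0.01  4.92 -0.14] turn 0.2 yaw 77.18 F [ 0.5 -0.   0.3] pos [432.3  74.2  69.7] w 65.1 t 9.5
```

```bash
python3 -m handwheel '[[6.5,[0,2,-0.1],0],[6.5,[0,3.5,-0.1],0],[6.5,[0,4.3,-0.1],0],[6.5,[0,4.7,-0.1],0],[6.5,[0,4.9,-0.1],0],[6.5,[0,4.9,-0.1],0]]';  python3 -c "
from h import *
tgt(433.2,74,20.5,77);f=vision.grab_frame('scene')
a=f[:,:,::-1]
z=cv2.resize(np.ascontiguousarray(a[215:315,200:340]),None,fx=5.5,fy=5.5,interpolation=cv2.INTER_CUBIC)
cv2.imwrite('pics/l6.png',z)
tgt(433.2,74,20.5,77)"
```

```text
time_s: 10.1
ee_pos: [433.2, 74.1, 21.0]
ee_rot: [-89.6, 0.1, 77.2]
force: [-0.4, 0.0, 0.9]
gripper_width: 65.0
shift cm [-0.01  0.05  0.  ] turn 0.2 yaw 77.18 F [-0.4  0.   0.9] pos [433.2  74.1  21. ] w 65.0 t 10.1
shift cm [-0.01  0.06  0.01] turn 0.2 yaw 77.18 F [0.7 0.2 0.7] pos [433.3  74.1  21.1] w 64.9 t 10.15
```

View pics/l6.png

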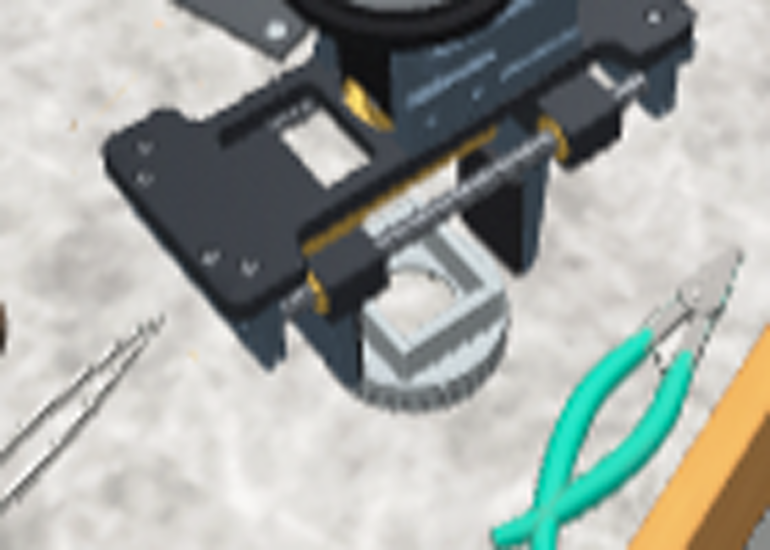

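```bash
python3 -m handwheel '[[4,[0,0,0],0],[4,[0,0,0],0],[4,[0,0,0],0],[4,[0,0,0],0],[4,[0,0,0],0],[4,[0,0,0],0],[4,[0,-1,0],0],[4,[0,-4,0],0],[4,[0,-8,0],0],[4,[0,-8,0],0]]' 40;  python3 -c "
from h import *
tgt(599.6,-26.7,110,53.5);f=vision.grab_frame('scene')
a=f[:,:,::-1]
z=cv2.resize(np.ascontiguousarray(a[175:275,200:340]),None,fx=5.5,fy=5.5,interpolation=cv2.INTER_CUBIC)
cv2.imwrite('pics/l7.png',z)
tgt(599.6,-26.7,110,53.5)"
```

```text
time_s: 11.15
ee_pos: [437.4, 74.5, 105.6]
ee_rot: [-90.1, -0.1, 77.2]
force: [-0.3, -0.8, -1.6]
gripper_width: 44.0
shift cm [ -6.26  -0.42 -18.07] turn 23.7 yaw 77.18 F [-0.3 -0.8 -1.6] pos [437.4  74.5 105.6] w 44.0 t 11.15
shift cm [ -6.2   -0.7  -18.23] turn 23.7 yaw 77.18 F [-0.4  0.7 -0.6] pos [435.6  74.2 103.4] w 43.4 t 11.2
```

View pics/l7.png

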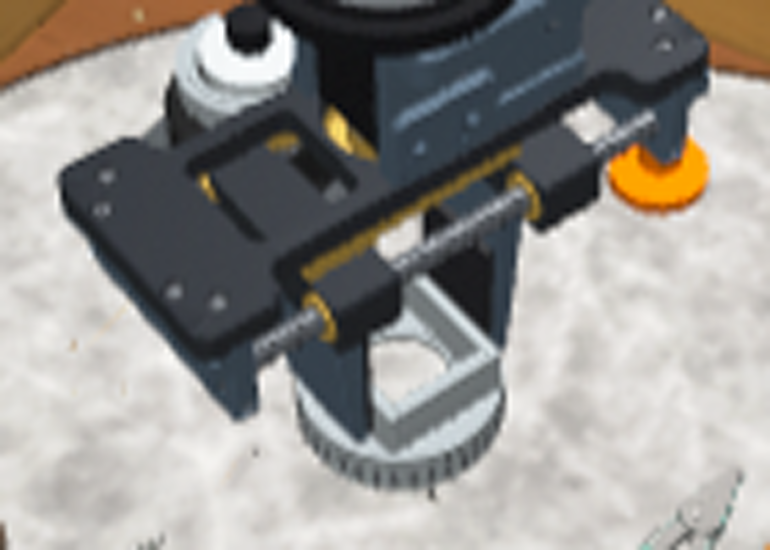

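Width is 44 mm, so the correct faces are gripped and the ring hangs level. Next I'll carry it over the barrel and turn it to the slot angle.

```bash
python3 -m handwheel '[[4,[-0.5,-0.6,-2],4],[4,[-1.3,-1.7,-5],9],[4,[-2.5,-1.7,-8],14],[4,[-3.8,-1.7,-11],19],[4,[-4.8,-1.7,-14],23.7],[4,[-5.7,-1.7,-16.5],23.7],[4,[-6.2,-1.7,-18.2],23.7],[4,[-6.2,-1.7,-18.2],23.7],[4,[-6.2,-1.7,-18.2],23.7],[4,[-6.2,-1.7,-18.2],23.7]]';  python3 -c "
from h import *
for i in range(3):f=vision.grab_frame('scene');tgt(599.6,-26.7,95,53.5)
cv2.imwrite('pics/s8.png',f[:,:,::-1])
a=f[:,:,::-1];k=7;x0,y0=190,120
z=cv2.resize(np.ascontiguousarray(a[y0:y0+80,x0:x0+110]),None,fx=k,fy=k,interpolation=cv2.INTER_CUBIC)
s=state();p=s['ee_pos'];th=np.linspace(0,2*np.pi,60)
for c,dz,r,col in((p[:2],p[2]-3,33.5,(0,0,255)),(p[:2],p[2]-17,33.5,(0,0,255)),([599.6,-26.7],61,29,(0,255,0))):
    q=proj('scene',np.c_[c[0]+r*np.cos(th),c[1]+r*np.sin(th),np.full(60,dz)])
    cv2.polylines(z,[((q-[x0,y0]+.5)*k).astype(int)],True,col,1)
cv2.imwrite('pics/l8.png',z)"
```

```text
time_s: 12.2
ee_pos: [597.8, -26.2, 119.2]
ee_rot: [-89.7, 0.1, 53.5]
force: [-1.3, -0.3, -0.5]
gripper_width: 43.7
shift cm [ 0.05  2.45 -0.17] turn 0.0 yaw 53.51 F [-0.3 -0.3 -1.8] pos [598.  -26.1 119.5] w 43.4 t 12.25
shift cm [ 0.03  2.48 -0.15] turn 0.0 yaw 53.51 F [ 0.4  0.3 -2.2] pos [598.3 -26.1 119.8] w 43.6 t 12.3
shift cm [ 0.02  2.5  -0.13] turn 0.0 yaw 53.52 F [-0.6  0.1 -0.7] pos [598.5 -26.1 120. ] w 43.8 t 12.35
```

View pics/l8.png

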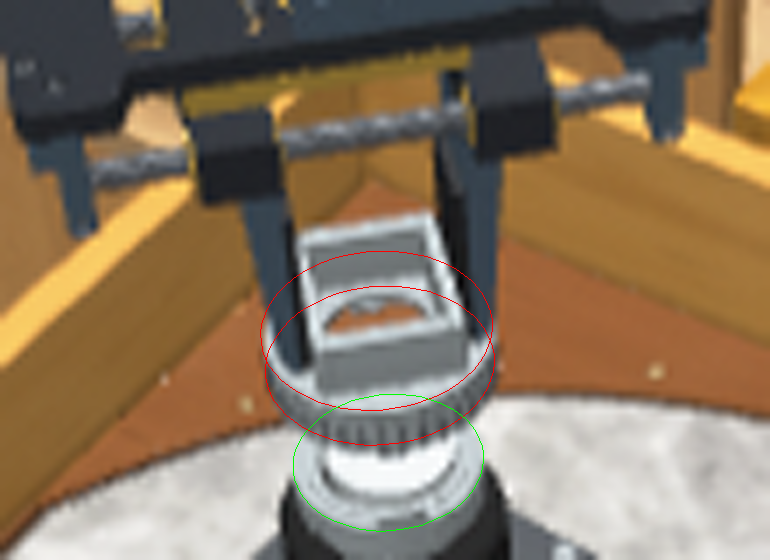

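```bash
python3 -m handwheel '[[4,[0,0.8,-0.1],0],[4,[0,1.6,-0.1],0],[4,[0,2.4,-0.1],0],[4,[0,3,-0.1],0],[4,[0,3.2,-0.1],0],[4,[0,3.3,-0.1],0],[4,[0,3.4,-0.1],0],[4,[0,3.4,-0.1],0]]';  python3 -c "
from h import *
for i in range(3):f=vision.grab_frame('scene');tgt(599.6,-26.7,81,53.5)
a=f[:,:,::-1];k=7;x0,y0=190,145
z=cv2.resize(np.ascontiguousarray(a[y0:y0+80,x0:x0+110]),None,fx=k,fy=k,interpolation=cv2.INTER_CUBIC)
cv2.imwrite('pics/l9.png',z)"
```

```text
time_s: 13.15
ee_pos: [599.4, -26.7, 86.2]
ee_rot: [-89.9, -0.0, 53.5]
force: [0.0, 0.4, -1.0]
gripper_width: 43.8
shift cm [ 0.01  0.52 -0.02] turn 0.0 yaw 53.52 F [ 1.4  0.3 -0.6] pos [599.4 -26.7  86.2] w 43.5 t 13.2
shift cm [ 0.01  0.53 -0.01] turn 0.0 yaw 53.52 F [-0.7 -0.2 -0.9] pos [599.5 -26.7  86.3] w 43.7 t 13.25
shift cm [ 0.01  0.53 -0.01] turn 0.0 yaw 53.51 F [ 0.2 -0.3 -1.3] pos [599.4 -26.7  86.3] w 43.7 t 13.3
```

View pics/l9.png

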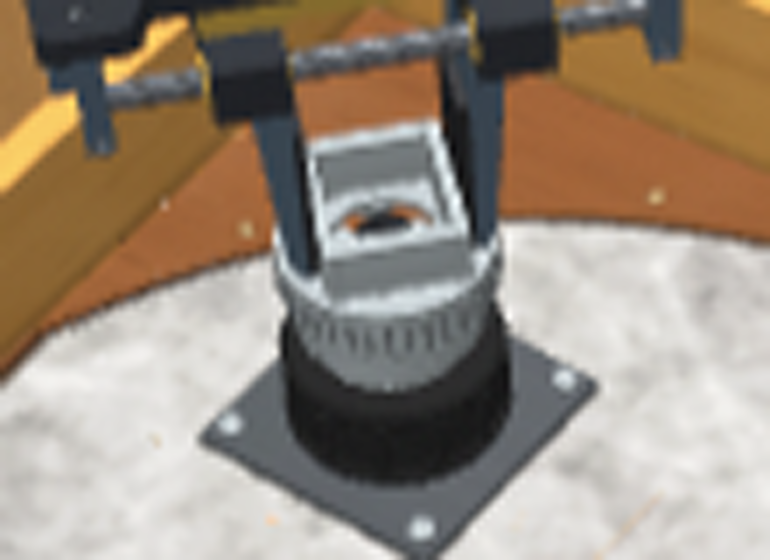

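```bash
python3 -m handwheel '[[4,[0,0.15,0],0],[4,[0,0.3,0],0],[4,[0,0.4,0],0],[4,[0,0.5,0],0],[4,[0,0.55,0],0],[4,[0,0.55,0],0]]';  python3 -c "
from h import *
tgt(599.6,-26.7,81,53.5)"
```

```text
time_s: 13.9
ee_pos: [599.4, -26.7, 80.7]
ee_rot: [-89.9, -0.0, 53.5]
force: [0.3, -0.1, -0.7]
gripper_width: 43.6
shift cm [ 0.01 -0.03 -0.02] turn 0.0 yaw 53.52 F [ 0.3 -0.1 -0.7] pos [599.4 -26.7  80.7] w 43.6 t 13.9
```

```bash
python3 -m handwheel '[[4,[0,0.1,0],0],[4,[0,0.2,0],0],[4,[0,0.3,0],0],[4,[0,0.3,0],0]]';  python3 -c "
from h import *
tgt(599.6,-26.7,81,53.5)"
```

```text
time_s: 14.3
ee_pos: [599.4, -26.7, 77.5]
ee_rot: [-89.9, -0.0, 53.5]
force: [-0.3, 0.2, -0.9]
gripper_width: 43.7
shift cm [ 0.01 -0.35 -0.01] turn 0.0 yaw 53.52 F [-0.3  0.2 -0.9] pos [599.4 -26.7  77.5] w 43.7 t 14.3
```

The ring is 3.5 mm below the band level with no reaction force, so the lugs are in the slots. I'll continue down to the lid.

```bash
python3 -m handwheel '[[4,[0,0.1,0],0],[4,[0,0.2,0],0],[4,[0,0.3,0],0],[4,[0,0.4,0],0],[4,[0,0.4,0],0]]';  python3 -c "
from h import *
tgt(599.6,-26.7,70,53.5)"
```

```text
time_s: 14.8
ee_pos: [599.5, -26.7, 73.6]
ee_rot: [-89.9, -0.0, 53.5]
force: [0.4, 0.2, 0.1]
gripper_width: 43.8
shift cm [ 0.01  0.36 -0.01] turn 0.0 yaw 53.51 F [0.4 0.2 0.1] pos [599.5 -26.7  73.6] w 43.8 t 14.8
```

```bash
python3 -m handwheel '[[4,[0,0.1,0],0],[4,[0,0.2,0],0],[4,[0,0.28,0],0],[4,[0,0.28,0],0]]';  python3 -c "
from h import *
tgt(599.6,-26.7,70,53.5)"
```

```text
time_s: 15.2
ee_pos: [599.5, -26.7, 71.6]
ee_rot: [-89.9, -0.0, 53.5]
force: [-2.7, 0.6, 6.4]
gripper_width: 43.7
shift cm [ 0.01  0.16 -0.01] turn 0.0 yaw 53.52 F [-2.7  0.6  6.4] pos [599.5 -26.7  71.6] w 43.7 t 15.2
```

```bash
python3 -m handwheel '[[4,[0,0.15,0],0],[4,[0,0.22,0],0],[4,[0,0.22,0],0]]';  python3 -c "
from h import *
tgt(599.6,-26.7,70,53.5)"
```

```text
time_s: 15.5
ee_pos: [599.4, -26.7, 70.6]
ee_rot: [-89.9, -0.0, 53.5]
force: [-2.9, -0.2, 8.5]
gripper_width: 43.9
shift cm [ 0.01  0.06 -0.01] turn 0.0 yaw 53.51 F [-2.9 -0.2  8.5] pos [599.4 -26.7  70.6] w 43.9 t 15.5
```

```bash
python3 -m handwheel '[[4,[0,0.17,0],0],[4,[0,0.17,0],3],[4,[0,0.17,0],6],[4,[0,0.17,0],9],[4,[0,0.17,0],12],[4,[0,0.17,0],12]]';  python3 -c "
from h import *
tgt(599.6,-26.7,70,53.5);print(state()['torque'])"
```

```text
time_s: 16.1
ee_pos: [600.4, -26.5, 70.6]
ee_rot: [-90.0, -0.1, 41.5]
force: [-1.1, 0.7, 9.0]
gripper_width: 43.6
shift cm [-0.07  0.06  0.03] turn -12.0 yaw 41.45 F [-1.1  0.7  9. ] pos [600.4 -26.5  70.6] w 43.6 t 16.1
[ 0.20015643  0.27192768 -0.0659723 ]
```

```bash
python3 -m handwheel '[[4,[-0.04,0.14,0.03],4],[4,[-0.04,0.14,0.03],8],[4,[-0.04,0.14,0.03],12],[4,[-0.04,0.14,0.03],16],[4,[-0.04,0.14,0.03],20],[4,[-0.04,0.14,0.03],20]]';  python3 -c "
from h import *
tgt(599.6,-26.7,70,53.5);print(state()['torque'])"
```

```text
time_s: 16.7
ee_pos: [600.7, -26.2, 70.8]
ee_rot: [-90.0, -0.3, 21.4]
force: [-1.8, 0.9, 8.7]
gripper_width: 43.9
shift cm [-0.12  0.08 -0.01] turn -32.1 yaw 21.37 F [-1.8  0.9  8.7] pos [600.7 -26.2  70.8] w 43.9 t 16.7
[ 0.22832163  0.28549109 -0.07553012]
```

```bash
python3 -m handwheel '[[4,[-0.06,0.18,0],3],[4,[-0.06,0.18,0],6],[4,[-0.06,0.18,0],9],[4,[-0.06,0.18,0],12],[4,[-0.06,0.18,0],15],[4,[-0.06,0.18,0],15]]';  python3 -c "
from h import *
tgt(599.6,-26.7,70,53.5);print(state()['torque'])"
```

```text
time_s: 17.3
ee_pos: [600.8, -26.2, 70.6]
ee_rot: [-89.9, -0.4, 6.3]
force: [-0.8, 0.6, 9.7]
gripper_width: 43.4
shift cm [-0.12  0.06 -0.04] turn -47.2 yaw 6.31 F [-0.8  0.6  9.7] pos [600.8 -26.2  70.6] w 43.4 t 17.3
[ 0.19036055  0.31488524 -0.04037742]
```

```bash
python3 -m handwheel '[[4,[-0.02,0.14,0],1.5],[4,[-0.02,0.14,0],3],[4,[-0.02,0.14,0],4.5],[4,[-0.02,0.14,0],4.5]]';  python3 -c "
from h import *
tgt(599.6,-26.7,70,53.5);print(state()['torque'])"; 
```

```text
time_s: 17.7
ee_pos: [600.7, -26.2, 70.7]
ee_rot: [-89.9, -0.4, 1.8]
force: [-2.5, -0.6, 9.2]
gripper_width: 44.0
shift cm [-0.12  0.07 -0.05] turn -51.7 yaw 1.81 F [-2.5 -0.6  9.2] pos [600.7 -26.2  70.7] w 44.0 t 17.7
[0.01879481 0.56455316 0.01356173]
```

```bash
python3 -m handwheel '[[4,[0,0.13,0],1],[4,[0,0.13,0],2],[4,[0,0.13,0],2]]';  python3 -c "
from h import *
tgt(599.6,-26.7,70,53.5);print(state()['torque'])"; 
```

```text
time_s: 18.0
ee_pos: [600.1, -26.2, 70.6]
ee_rot: [-89.9, -0.4, -0.1]
force: [-4.0, 0.2, 9.7]
gripper_width: 43.6
shift cm [-0.05  0.06 -0.05] turn -53.6 yaw -0.14 F [-4.   0.2  9.7] pos [600.1 -26.2  70.6] w 43.6 t 18.0
[0.08105658 0.74734276 0.24501206]
```

```bash
python3 -m handwheel '[[4,[0,0.13,0],0.6],[4,[0,0.13,0],1.2],[4,[0,0.13,0],1.2]]';  python3 -c "
from h import *
tgt(599.6,-26.7,70,53.5);print(state()['torque'])"; 
```

```text
time_s: 18.3
ee_pos: [600.0, -26.2, 70.7]
ee_rot: [-89.9, -0.4, -1.2]
force: [-3.0, 0.2, 9.4]
gripper_width: 43.6
shift cm [-0.04  0.07 -0.05] turn -54.7 yaw -1.21 F [-3.   0.2  9.4] pos [600.  -26.2  70.7] w 43.6 t 18.3
[0.06591269 0.62084548 0.65512902]
```

The stop is felt: 0.65 N·m at 54.7° from the slot centre. I'll relax the press, release, and retreat upward.

```bash
python3 -m handwheel '[[4,[0,0.05,0],0],[4,[0,0,0],0],[4.6,[0,0,0],0],[6,[0,0,0],0],[6.4,[0,0,0],0],[6.4,[0,0,0],0]]';  python3 -c "
from h import *
tgt(599.6,-26.7,70,53.5);print(state()['torque'])"; 
```

```text
time_s: 18.9
ee_pos: [600.0, -26.2, 70.4]
ee_rot: [-89.9, -0.4, -1.2]
force: [0.3, -0.1, -0.1]
gripper_width: 63.7
shift cm [-0.04  0.04 -0.05] turn -54.7 yaw -1.23 F [ 0.3 -0.1 -0.1] pos [600.  -26.2  70.4] w 63.7 t 18.9
[-0.029197   -0.12661243  0.01245054]
```

```bash
python3 -m handwheel '[[6.4,[0,-1,0],0],[6.4,[0,-2.5,0],0],[6.4,[0,-5,0],0],[6.4,[0,-9,0],0],[6.4,[0,-13,0],0],[6.4,[-4,-15,0],0],[6.4,[-9,-15,0],0],[6.4,[-14,-15,0],0],[6.4,[-19,-15,0],0],[6.4,[-24,-15,0],0]]';  python3 -c "
from h import *
tgt(599.6,-26.7,70,53.5)
for n in('top','scene'): cv2.imwrite(f'pics/{n}9.png',vision.grab_frame(n)[:,:,::-1])
a=cv2.imread('pics/scene9.png');b=cv2.imread('pics/top9.png')
a=cv2.resize(a[150:230,205:285],(400,400),interpolation=cv2.INTER_CUBIC);b=cv2.resize(b[115:195,270:350],(400,400),interpolation=cv2.INTER_CUBIC)
cv2.imwrite('pics/f.png',np.hstack([a,b]))"
```

```text
time_s: 19.9
ee_pos: [357.1, -21.2, 219.3]
ee_rot: [-89.9, -0.4, -1.2]
force: [-0.0, -0.8, 0.9]
gripper_width: 63.9
shift cm [24.15 15.11 -0.05] turn -54.7 yaw -1.23 F [-0.  -0.8  0.9] pos [357.1 -21.2 219.3] w 63.9 t 19.9
```

View pics/f.png

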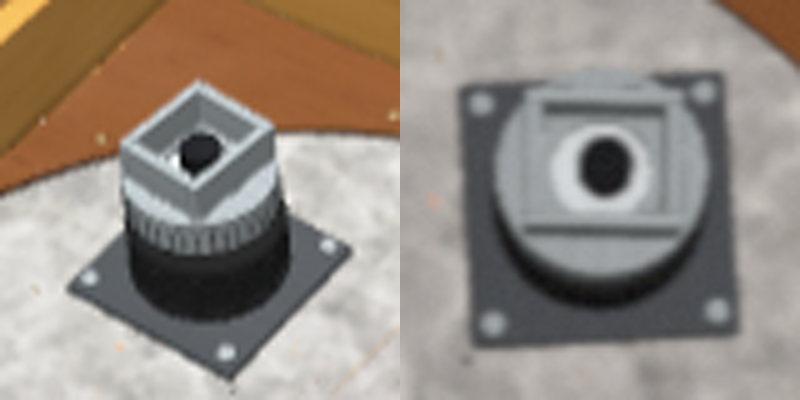

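```bash
python3 - <<'E'
from h import *
o=[]
a=np.radians(-91.2);R=np.array([[np.cos(a),-np.sin(a)],[np.sin(a),np.cos(a)]])
for n,x0,y0 in(('scene',215,160),('top',280,125)):
    im=cv2.imread(f'pics/{n}9.png');k=6.5
    z=cv2.resize(im[y0:y0+60,x0:x0+60],None,fx=k,fy=k,interpolation=cv2.INTER_CUBIC)
    P=np.array([[25,22],[25,-22],[-25,-22],[-25,22]])@R.T+[599.6,-26.7]
    for h,c in((88,(0,0,255)),(91,(0,255,0))):
        q=proj(n,np.c_[P,np.full(4,h)]);cv2.polylines(z,[((q-[x0,y0]+.5)*k).astype(int)],True,c,1)
    o.append(z)
cv2.imwrite('pics/g.png',np.hstack(o))
E
```

```text
(no output)
```

View pics/g.png

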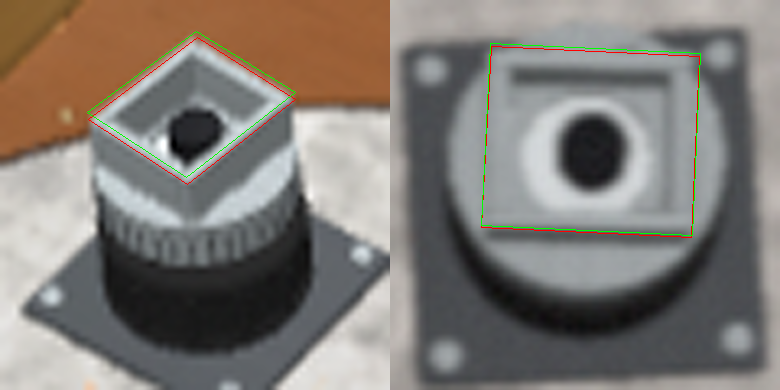

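The hub outline in both views fits the locked height (top at z = 88) and the locked angle. Nothing else has moved, so I'm handing in.

```bash
python3 -m handwheel '[[6.4,[0,0,0],0],[6.4,[0,0,0],0],[6.4,[0,0,0],0]]'; python3 -c "
from workcell import job; print(job.job_done())"
```

```text
time_s: 20.3
ee_pos: [353.8, -21.0, 219.2]
ee_rot: [-89.9, -0.2, -1.3]
force: [-0.9, 0.7, -0.0]
gripper_width: 63.8
the job is handed in; nothing more can be done
None
```

The barrel is closed and handed in at about 20 s: the lid is on its seal and the ring is screwed clockwise to its stop. I found both parts, and the slot angle, in the images.

- **Lid:** it went into the mouth with about 3–4 N of contact and was let go. A picture then showed it sitting flat.
- **Ring:** the lugs dropped straight into the slots at the angle seen in the image. They went past the band level with no reaction force. I pressed with about 9–10 N and turned 54.7° from the slot centre, where the stop resisted with 0.65 N·m, roughly 12 N per lug. Every force reading stayed well under 50 N; I read it only at the end of each short move.
- **Last checks:** after release, both camera views match the ring's locked height (hub top at z ≈ 88 mm) and its locked angle to within about 1°. The robot is clear, touching nothing, and no other part was moved.
- **Small disagreements:** the gripper read 16.8 mm on the 18 mm knob. While I turned the ring, the measured tool position drifted about 1 mm sideways. Neither affected the fit.

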